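# Shut and lock a delivery box of desserts

## Task

The delivery box is packed with dessert cups: swing its lid down onto the seal, then give the black wing handle of the latch a quarter turn clockwise, all the way to its stop, so that the latch draws the lid down tight on the box. Do not knock over the cups inside, and leave the other things on the counter where they are.

Things in the scene. Friction and masses are not known exactly. Their poses are not given: they have to be found in the camera images.
- hinge (a point): Middle of the hinge axis of the insulated box (blue walls, white lid; 300 mm long, 200 mm deep; heavy, does not shift). It lies 119 mm above the counter, level with the underside of the shut lid. Axes belong to the box: y along the hinge, z up, x points from the latch side to the hinge side. The latch is on the side opposite the hinge, nearer the robot.
- lid (a joint): Opening angle of the lid, rad: 0 = drawn fully tight, about 0.02 to 0.03 = resting on the rubber seal, 1.57 = upright. Friction hinges hold the lid at any angle; it does not fall by itself. Pushing it down takes 2 to 6 N near its front edge; pressing it tight on the seal takes about 20 N there, but it springs up again by some 4 mm when let go. The latch catches once the lid is below 0.045.
- lid_left (a point): A place to push on the lid's outer (upper) face: on the surface, 170 mm from the hinge axis, 80 mm from the middle towards the box's +y. Axes are the lid's: z out of the outer face, x to the hinge. The lid is a slab 206 mm from hinge to front edge, 304 mm wide, 30 mm thick; a steel latch plate 56 mm wide, 10 mm thick stands out 60 mm beyond the middle of its front edge.
- lid_right (a point): The same on the other side: on the lid's outer face, 170 mm from the hinge axis, 80 mm from the middle towards the box's -y. Axes are the lid's.
- handle_grip (a point): Grip point of the latch's black wing handle: on its spindle, 9 mm under the handle's top, 57 mm above the lid's underside, 242 mm from the hinge axis. The wing is a bar 72 mm long, 11 mm thick, 24 mm high, orange mark on one arm; its underside is 12 mm above the lid's top, 20 mm above the latch plate. Axes turn with it: y along the bar, x across it, z along the spindle (up when the lid is shut).
- latch (a joint): Latch angle, rad: 0 = open (bar along the hinge), 1.57 = locked, at its stop (bar square to the hinge). Grows clockwise seen from above; stays where it is left. The turn takes up to 0.3 N m: from about 0.5 rad its tongue rides down the ramped keeper on the box's wall and pulls the lid down. Turned beyond 0.4 with the lid still up, the tongue lands on top of the keeper and holds the lid open.
- grater: steel box grater with black handle, 80 x 100 mm foot, 220 mm high, origin under its centre; bystander
- sauce: brown bottle of chocolate sauce with red cap, 60 mm across, 175 mm high, origin under its centre; bystander
- cheese: block of cheese in a half-open wrapper, 130 x 70 x 55 mm, origin under its centre; bystander
- tray_cup0: lidded dessert cup, 69 mm across, 66 mm high, standing in the low aluminium tray; origin under its centre; bystander
- tray_cup1: lidded dessert cup, 69 mm across, 66 mm high, standing in the low aluminium tray; origin under its centre; bystander
- tray_cup2: lidded dessert cup, 69 mm across, 66 mm high, standing in the low aluminium tray; origin under its centre; bystander
- tray_cup3: lidded dessert cup, 69 mm across, 66 mm high, standing in the low aluminium tray; origin under its centre; bystander
- packed0_mid (a point): dessert cup packed in the box, 69 mm across, 66 mm high, standing on the box's inner floor 30 mm above the counter; the point is at its centre, 33 mm up; z is its upright axis
- packed1_mid (a point): dessert cup packed in the box, 69 mm across, 66 mm high, standing on the box's inner floor 30 mm above the counter; the point is at its centre, 33 mm up; z is its upright axis
- packed2_mid (a point): dessert cup packed in the box, 69 mm across, 66 mm high, standing on the box's inner floor 30 mm above the counter; the point is at its centre, 33 mm up; z is its upright axis
- packed3_mid (a point): dessert cup packed in the box, 69 mm across, 66 mm high, standing on the box's inner floor 30 mm above the counter; the point is at its centre, 33 mm up; z is its upright axis
- packed4_mid (a point): dessert cup packed in the box, 69 mm across, 66 mm high, standing on the box's inner floor 30 mm above the counter; the point is at its centre, 33 mm up; z is its upright axis
- packed5_mid (a point): dessert cup packed in the box, 69 mm across, 66 mm high, standing on the box's inner floor 30 mm above the counter; the point is at its centre, 33 mm up; z is its upright axis
There are look-alikes about, which are no part of the job. What is shaped like the part that bears packed5_mid but orange is not meant.

How it is judged:
By the outcome, as a careful person would: the job done as asked, in the order asked, and still so for the second after the job is handed in, with the robot touching nothing.
It also fails if it takes over 58 s, if anything falls off the work surface, if the arm or the gripper's body presses on something with over 40 N, if the wrist force passes 120 N, or if a joint passes its speed limit or range.

## Robot

A 6-joint arm with a two-finger parallel gripper is mounted at the origin on the work surface. World frame = base frame: x ahead of the robot, y to its left, z up, the work surface at z = 0. Lengths are in mm, angles in rad, forces in N, time in s.
With the tool pointing down it reaches from about 275 to 1000 mm from the base axis. Payload 8.4 kg.
Tool frame: the origin (TCP) lies on the centre line of the jaws, within the pads' length; the fingertips stand r.tip_reach ahead of it and the grasp point (between the pads) lies 11 mm behind it (r.tip_reach is the distance from the TCP to the fingertips, in mm); z points along the fingers, y is the line along which they close (so a half turn about z gives the same grasp; the last joint's range is limited). The gripper opens to 85 mm and grips with 20 to 120 N. Pads are 22 mm wide; open, the fingers measure 114 mm over their backs; the gripper's body (76 mm by 85 mm) begins 54 mm behind the grasp point. The pads swing forward as they close: fully open they stand 13 mm farther back than shut.
Start: joints at [1.134, 0.353, 1.633, -0, 1.155, -0.002], TCP at [263.267, 566.85, 239.281] pointing down, gripper open.
Joint ranges: [-2.63, 2.63], [-0.92, 2.1], [0.06, 2.66], [-1.3, 4.44], [0, 2.69], [-3.02, 3.02]. Speed limits (rad/s): [2.22, 2.22, 2.79, 3.14, 3.14, 3.14].

## Interface

Orientations are given as [roll, pitch, yaw] about the fixed x, y, z axes, in that order (R = Rz(yaw) Ry(pitch) Rx(roll)).
In Python, from rig import r gives the robot as it stands.
- The arm moves only by the tool carry_out, never from a script. Its argument "targets" is a list of rows, each an object with "dp": the shift along the tool's x, y, z in mm, a list of three; "yaw": the turn about the tool's z in degrees. A call has 1 to 12 rows; each row is the pose to reach, as a shift and turn from the pose commanded when the call began, along the tool's axes at that moment; what a row does not reach only later rows make up. A row lasts 1/8 s, in which the tool goes at most 62.5 mm and 10.7 degrees, less where a joint would pass 70% of its speed; a pose out of reach is approached as far as the arm can. A call with a gripper value outside its range is refused whole. "fingers" is the opening, from -1 (shut) to 1 (fully open), so that 0 is half open, set as the call begins (left out, the last holds). The fingers move at their own pace and stop on an object; "grip_force" is the grip in N (left out, the last holds). Time passes only in rows, so rows that repeat a pose let the fingers close. It gives the time, the measured TCP pose, the force, the opening and the grip force at its end, in the units of the state.
- r.sense(): the state, without advancing time (a new reading comes with each control period).
- r.grab_frame(name): name is "side" or "top"; returns the picture (420x560x3 uint8, red, green, blue); there is no depth.
- r.get_calibration(name): a dict with "fx", "fy", "cx", "cy" (pixels), "dist_coeffs" ([k1, k2, p1, p2, k3] as OpenCV has them; the pictures are not rectified), "rvec" (rotation vector, rad) and "tvec" (3), from world to camera coordinates, as OpenCV has them. Camera axes: x right, y down, z forward; pixel columns grow to the right and rows downward; lengths in mm; the calibration is good to about 2 mm. A picture is of the moment at which its call begins. get_calibration takes no time and is no camera call.
- r.sign_off(): hands the job in; it is judged then, once.
The state is a dict: "clock": time; "qpos": joint angles; "qvel": joint speeds; "joint_efforts": joint torques, N m; "eef_pos": TCP position; "tcp_rot": TCP orientation; "contact_force": force on the tool from outside, world axes, zero at the start; "wrist_torque": the same for the moment, N m; "opening": opening from 0.0 (shut) to 1.0 (fully open); "grasp_force": force on a finger pad.
Only numpy, scipy, OpenCV 4.12 (cv2) and the standard library are available. Lean on these libraries where they do the work, as an engineer would, in place of code of your own. Each camera call takes 0.05 s, during which the arm holds its last target. There are 200 camera calls.

## Working session

There is one attempt and no reset: what is moved stays moved. The work goes in short steps, Python scripts to look and compute and a tool call to move; the robot and the scene stay as the last step left them, time stands still between calls to the robot, and variables do not carry over. Pictures are saved under pics/ and viewed, at most 10 in all, crops included, and the job is handed in when it is done.

Besides the shell and the picture viewer there is one more tool, called after "Emit:" as name(argument=value, ...) on one line, values as JSON. carry_out: Moves the arm, as the interface text tells. Its arguments: {"type":"object","properties":{"targets":{"type":"array","items":{"type":"object","properties":{"dp":{"type":"array","items":{"type":"number"}},"yaw":{"type":"number"}}}},"fingers":{"type":"number"},"grip_force":{"type":"number"}},"required":["targets"]}

```bash
mkdir -p pics; ls
python3 - <<'E'
from rig import r
import cv2
for n in("side","top"):
    cv2.imwrite(f"pics/{n}0.png",cv2.cvtColor(r.grab_frame(n),cv2.COLOR_RGB2BGR)); print(r.get_calibration(n))
print(r.sense(), r.tip_reach)
E
```

```text
pics
{'fx': 379.75089842998295, 'fy': 379.75089842998295, 'cx': 275.6599268917891, 'cy': 210.42956700170419, 'dist_coeffs': array([-0.04162714,  0.        ,  0.        ,  0.        ,  0.        ]), 'rvec': array([ 1.98912719, -1.44698787,  0.59083013]), 'tvec': array([-201.70013007,  474.87961643,  868.27128875])}
{'fx': 492.1020895558633, 'fy': 492.1020895558633, 'cx': 270.12233575591745, 'cy': 210.9275998967477, 'dist_coeffs': array([-0.07926914,  0.        ,  0.        ,  0.        ,  0.        ]), 'rvec': array([ 2.23018303, -2.18325993,  0.04162329]), 'tvec': array([ -41.063735  ,  566.8547439 , 1710.72514697])}
{'clock': 0.1, 'qpos': array([ 1.13360383e+00,  3.53603645e-01,  1.63406411e+00,  3.11313701e-05,
        1.15521875e+00, -2.39311342e-03]), 'qvel': array([-0.00086079, -0.00117339, -0.00082708, -0.00114665, -0.00237959,
       -0.0005516 ]), 'joint_efforts': array([ 2.36015949e-04, -6.06365991e+01, -3.42817891e+01,  7.09430697e-05,
        4.06204621e-03,  6.04225397e-05]), 'eef_pos': array([263.07416493, 566.46499484, 238.61943462]), 'tcp_rot': array([-3.14029887e+00, -3.15615447e-05,  2.70678066e+00]), 'contact_force': array([ 0.55904149,  0.21721232, -1.0637493 ]), 'wrist_torque': array([-0.01398394,  0.01168223, -0.0372978 ]), 'grasp_force': 0.0, 'opening': 0.9968432931857378} 8.0
```

View pics/side0.png

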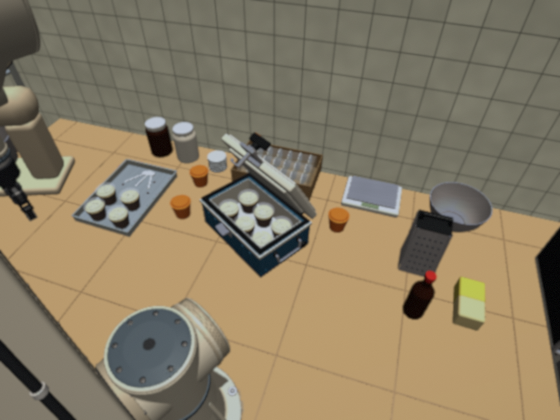

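View pics/top0.png

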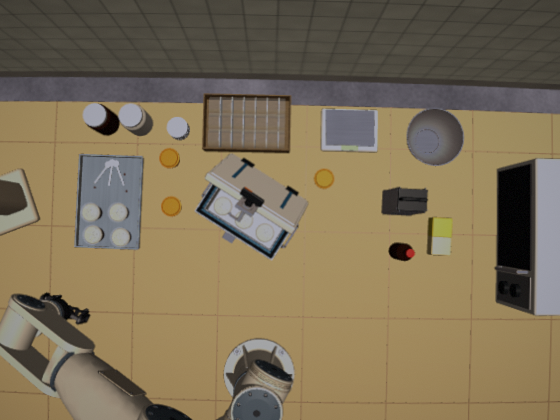

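The top view has x up and y to the left. The open box is at about (250,210), yawed, with its front rim running from (198,212) to (274,255). I'll zoom in on it.

Run:
```python
import cv2,numpy as np
t=cv2.imread("pics/top0.png")[145:265,185:315]; s=cv2.imread("pics/side0.png")[125:275,190:330]
t=cv2.resize(t,None,fx=3,fy=3*1,interpolation=3); s=cv2.resize(s,None,fx=2.8,fy=2.8,interpolation=3)
c=np.zeros((430,800,3),np.uint8); c[:360,:390]=t; c[:420,400:792]=s; cv2.imwrite("pics/c1.png",c)
```

```text
(no output)
```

View pics/c1.png

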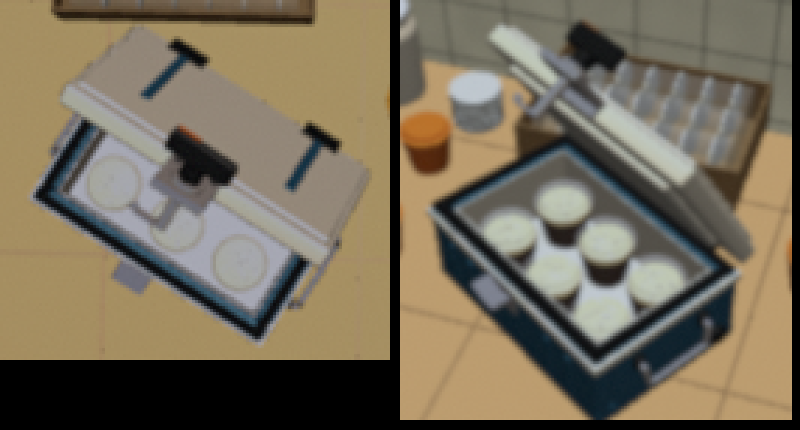

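The crop shows the front rim corners, the lid's front strip (lid about half open) and the black handle with its orange mark at the left end. I'll fit the box pose and lid angle to these points.

```bash
cat > fit.py <<'E'
import numpy as np,cv2
from rig import r
from scipy.optimize import least_squares
C={n:r.get_calibration(n) for n in("side","top")}
def proj(n,P):
    c=C[n];K=np.array([[c["fx"],0,c["cx"]],[0,c["fy"],c["cy"]],[0,0,1]])
    return cv2.projectPoints(np.array(P,float).reshape(-1,1,3),c["rvec"],c["tvec"],K,c["dist_coeffs"])[0][:,0]
def box(p,q):  # box coords -> world
    c,s=np.cos(p[2]),np.sin(p[2]); q=np.atleast_2d(q)
    return np.c_[p[0]+c*q[:,0]-s*q[:,1],p[1]+s*q[:,0]+c*q[:,1],119+q[:,2]]
def lid(p,q):  # lid coords (x to hinge)
    c,s=np.cos(p[3]),np.sin(p[3]); q=np.atleast_2d(q)
    return box(p,np.c_[q[:,0]*c+q[:,2]*s,q[:,1],-q[:,0]*s+q[:,2]*c])
E
python3 - <<'E'
from fit import *
T=lambda x,y:(x/3+185-.3,y/3+145-.3); S=lambda x,y:((x-400)/2.8+190-.3,y/2.8+125-.3)
obs=[("top",box,(-200,150,-2),T(33,197)),("top",box,(-200,-150,-2),T(260,341)),
("side",box,(-200,150,-2),S(430,212)),("side",box,(-200,-150,-2),S(597,372)),("side",box,(0,-150,-2),S(738,272)),
("top",lid,(-206,152,0),T(61,100)),("top",lid,(-206,152,30),T(72,84)),("top",lid,(-206,-152,0),T(320,263)),("top",lid,(-206,-152,30),T(333,243)),
("side",lid,(-206,152,30),S(500,25)),("side",lid,(-206,-152,30),S(693,158)),("side",lid,(-206,152,0),S(489,36)),("side",lid,(-206,-152,0),S(685,180)),
("top",lid,(-242,0,66),T(206,153)),("side",lid,(-242,0,66),S(598,42))]
f=lambda p:np.concatenate([proj(n,g(p,q))[0]-o for n,g,q,o in obs])
R=least_squares(f,[600,30,-.5,.8],loss="soft_l1"); p=R.x
print(p.round(3)); print(f(p).reshape(-1,2).round(1))
for n,v in dict(ll=(-170,80,30),lr=(-170,-80,30),grip=(-242,0,57),edge=(-206,0,30)).items(): print(n,lid(p,v).round(0))
p2=p.copy();p2[3]=.025;print("shut",lid(p2,[(-242,0,57),(-170,80,30),(-170,-80,30)]).round(0))
np.save("p.npy",p)
E
```

```text
[ 6.53749e+02 -1.10780e+01 -5.39000e-01  1.06700e+00]
[[-1.4  0.5]
 [ 0.4  1.2]
 [-0.5 -1.9]
 [ 0.4 -1.7]
 [ 1.5 -1.2]
 [-2.2  1.1]
 [-1.7 -1.7]
 [-0.1  2.3]
 [ 0.6  1.2]
 [ 1.2 -3. ]
 [ 3.4  1.4]
 [-1.7  0.6]
 [-1.5  2.4]
 [ 0.3 -2.1]
 [ 2.7 -2. ]]
ll [[647.  86. 282.]]
lr [[565. -51. 282.]]
grip [[596.  23. 358.]]
edge [[591.  26. 314.]]
shut [[447. 112. 182.]
 [550. 144. 153.]
 [467.   7. 153.]]
```

```bash
cat >> fit.py <<'E'
from scipy.spatial.transform import Rotation as Ro
def dp(targets):
    s=r.sense(); R=Ro.from_euler("xyz",s["tcp_rot"]).as_matrix()
    print("clock",s["clock"],"F",s["contact_force"].round(1),"eef",s["eef_pos"].round(0),"yaw",s["tcp_rot"][2].round(3),"open",s["opening"].round(2),"tip",r.tip_reach)
    for t in targets: print(np.round(t),"->",(R.T@(np.array(t)-s["eef_pos"])).round(0))
E
python3 - <<'E'
from fit import *
p=np.load("p.npy"); 
A=np.array([601,-97,468.]); dp([(263,567,468),A])
E
```

```text
Traceback (most recent call last):
  File "fit.py", line 17, in dp
    print("clock",s["clock"],"F",s["contact_force"].round(1),"eef",s["eef_pos"].round(0),"yaw",s["tcp_rot"][2].round(3),"open",s["opening"].round(2),"tip",r.tip_reach)
                                                                                                                               ^^^^^^^^^^^^^^^^^^
AttributeError: 'float' object has no attribute 'round'
```

```bash
sed -i 's/s\["opening"\].round(2)/round(s["opening"],2)/' fit.py
python3 - <<'E'
from fit import *
A=np.array([601,-97,468.]); dp([(263,567,468),A])
E
```

```text
clock 0.1 F [ 0.6  0.2 -1.1] eef [263. 566. 239.] yaw 2.707 open 1.0 tip 8.0
[263 567 468] -> [   0.    0. -229.]
[601. -97. 468.] -> [-586. -460. -229.]
```

Emit:
carry_out(targets=[{"dp": [0,0,-60]},{"dp": [-10,-8,-120]},{"dp": [-40,-32,-165]},{"dp": [-80,-63,-200]},{"dp": [-125,-98,-229]},{"dp": [-172,-135,-229],"yaw": 3},{"dp": [-220,-172,-229],"yaw": 6},{"dp": [-268,-210,-229],"yaw": 6},{"dp": [-316,-248,-229],"yaw": 6},{"dp": [-364,-286,-229],"yaw": 6},{"dp": [-412,-323,-229],"yaw": 6},{"dp": [-460,-361,-229],"yaw": 6}], fingers=-1)

```text
schema error: expected keys dp, yaw
```

Run:
```python
from fit import *
dp([(601,-97,468),(601,-97,300)])
```

```text
clock 0.1 F [ 0.6  0.2 -1.1] eef [263. 566. 239.] yaw 2.707 open 1.0 tip 8.0
[601 -97 468] -> [-586. -460. -229.]
[601 -97 300] -> [-586. -459.  -61.]
```

Emit:
carry_out(targets=[{"dp": [0,0,-60],"yaw": 0},{"dp": [-10,-8,-120],"yaw": 0},{"dp": [-40,-32,-165],"yaw": 0},{"dp": [-80,-63,-200],"yaw": 0},{"dp": [-125,-98,-229],"yaw": 0},{"dp": [-172,-135,-229],"yaw": 3},{"dp": [-220,-172,-229],"yaw": 6},{"dp": [-268,-210,-229],"yaw": 6},{"dp": [-316,-248,-229],"yaw": 6},{"dp": [-364,-286,-229],"yaw": 6},{"dp": [-412,-323,-229],"yaw": 6},{"dp": [-460,-361,-229],"yaw": 6}], fingers=-1)

```text
clock: 1.6
eef_pos: [528.9, 43.7, 468.1]
tcp_rot: [3.141, -0.0, 2.602]
contact_force: [1.4, 0.4, 0.6]
opening: 0.0
grasp_force: 0.0
```

Run:
```python
from fit import *
dp([(601,-97,468),(601,-97,300)])
```

```text
clock 1.6 F [1.4 0.4 0.6] eef [529.  44. 468.] yaw 2.602 open 0.0 tip 8.0
[601 -97 468] -> [-134.  -84.    0.]
[601 -97 300] -> [-134.  -84.  168.]
```

Emit:
carry_out(targets=[{"dp": [-40,-30,0],"yaw": 0},{"dp": [-80,-55,0],"yaw": 0},{"dp": [-120,-75,0],"yaw": 0},{"dp": [-145,-84,20],"yaw": 0},{"dp": [-145,-84,70],"yaw": 0},{"dp": [-145,-84,120],"yaw": 0},{"dp": [-145,-84,160],"yaw": 0},{"dp": [-145,-84,168],"yaw": 0},{"dp": [-145,-84,168],"yaw": 0}])

```text
clock: 2.72
eef_pos: [609.9, -100.9, 300.9]
tcp_rot: [3.142, 0.0, 2.602]
contact_force: [-0.2, -0.1, 1.2]
opening: -0.002
grasp_force: 0.0
```

Run:
```python
from fit import *
p=np.load("p.npy"); xh=np.array([np.cos(p[2]),np.sin(p[2]),0])
c=[]
for th in (1.067,.95,.8,.65,.5,.35,.2,.1,.03):
    q=p.copy();q[3]=th; c.append(lid(q,(-185,-95,30))[0]+11*np.sin(th)*xh+[0,0,8])
dp(c)
cv2.imwrite("pics/s1.png",cv2.resize(cv2.cvtColor(r.grab_frame("side"),cv2.COLOR_RGB2BGR)[80:280,180:380],None,fx=2.8,fy=2.8,interpolation=3))
```

```text
clock 2.725 F [-0.2 -0.1  1.2] eef [ 610. -101.  301.] yaw 2.602 open -0.0 tip 8.0
[559. -65. 303.] -> [62.  5. -3.]
[541. -55. 295.] -> [83.  5.  6.]
[520. -42. 281.] -> [108.   4.  20.]
[500. -30. 263.] -> [131.   4.  38.]
[483. -19. 242.] -> [151.   4.  59.]
[468. -11. 219.] -> [168.   4.  82.]
[456.  -4. 193.] -> [182.   4. 108.]
[451.  -0. 175.] -> [188.   4. 126.]
[447.   2. 163.] -> [192.   4. 138.]
```

View pics/s1.png

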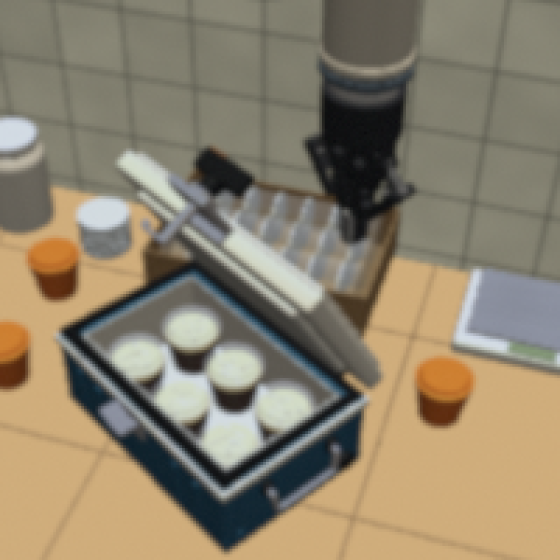

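The shut gripper is behind the lid at about (355,235), clear of it. Next I'll sweep along the lid's arc.

Emit:
carry_out(targets=[{"dp": [30,5,-3],"yaw": 0},{"dp": [50,5,-3],"yaw": 0},{"dp": [62,5,-3],"yaw": 0},{"dp": [73,5,1],"yaw": 0},{"dp": [83,5,6],"yaw": 0},{"dp": [96,5,13],"yaw": 0},{"dp": [108,4,20],"yaw": 0},{"dp": [120,4,29],"yaw": 0},{"dp": [131,4,38],"yaw": 0},{"dp": [141,4,48],"yaw": 0},{"dp": [151,4,59],"yaw": 0},{"dp": [151,4,59],"yaw": 0}])

```text
clock: 4.28
eef_pos: [480.2, -19.4, 239.9]
tcp_rot: [-3.14, -0.003, 2.602]
contact_force: [-0.1, -0.5, -0.6]
opening: 0.0
grasp_force: 0.0
```

Run:
```python
from fit import *
dp([(468,-11,219),(456,-4,193),(451,0,175),(447,2,163),(447,2,157)])
cv2.imwrite("pics/s2.png",cv2.resize(cv2.cvtColor(r.grab_frame("side"),cv2.COLOR_RGB2BGR)[100:280,180:380],None,fx=2.8,fy=2.8,interpolation=3))
```

```text
clock 4.275 F [-0.1 -0.5 -0.6] eef [480. -19. 240.] yaw 2.602 open 0.0 tip 8.0
[468 -11 219] -> [15.  1. 21.]
[456  -4 193] -> [29.  1. 47.]
[451   0 175] -> [35.  2. 65.]
[447   2 163] -> [39.  1. 77.]
[447   2 157] -> [39.  1. 83.]
```

View pics/s2.png

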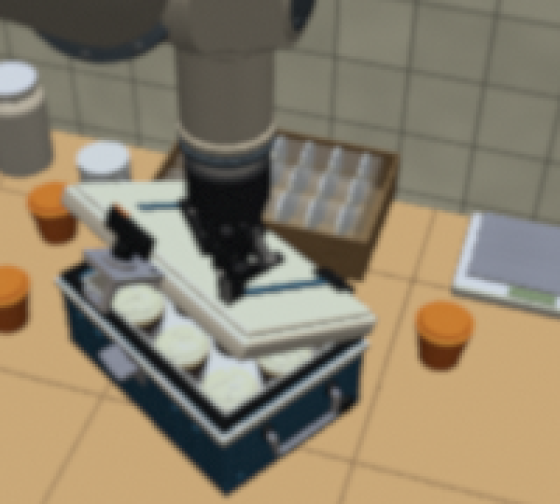

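The lid is following and is now about 0.5 rad open, with the fingertips on it at (230,295). I'll continue.

Emit:
carry_out(targets=[{"dp": [8,1,10],"yaw": 0},{"dp": [15,1,21],"yaw": 0},{"dp": [22,1,34],"yaw": 0},{"dp": [29,1,47],"yaw": 0},{"dp": [32,1,56],"yaw": 0},{"dp": [35,1,65],"yaw": 0},{"dp": [36,1,70],"yaw": 0},{"dp": [36,1,74],"yaw": 0},{"dp": [36,1,77],"yaw": 0},{"dp": [36,1,77],"yaw": 0}])

```text
clock: 5.58
eef_pos: [451.9, -0.6, 164.1]
tcp_rot: [-3.142, 0.0, 2.602]
contact_force: [0.3, 1.0, 0.1]
opening: -0.001
grasp_force: 0.0
```

Emit:
carry_out(targets=[{"dp": [0,0,2],"yaw": 0},{"dp": [0,0,4],"yaw": 0},{"dp": [0,0,6],"yaw": 0},{"dp": [0,0,6],"yaw": 0}])

```text
clock: 6.08
eef_pos: [451.5, -0.2, 158.7]
tcp_rot: [3.141, -0.001, 2.602]
contact_force: [-4.4, 2.7, 9.9]
opening: -0.0
grasp_force: 4.7
```

Emit:
carry_out(targets=[{"dp": [0,0,1],"yaw": 0},{"dp": [0,0,2],"yaw": 0},{"dp": [0,0,2],"yaw": 0}])

```text
clock: 6.45
eef_pos: [451.3, -0.1, 157.2]
tcp_rot: [3.141, -0.001, 2.602]
contact_force: [-7.3, 2.7, 19.6]
opening: 0.0
grasp_force: 9.5
```

Emit:
carry_out(targets=[{"dp": [0,0,-40],"yaw": 0},{"dp": [0,0,-90],"yaw": 10},{"dp": [-10,-20,-130],"yaw": 20},{"dp": [-20,-50,-150],"yaw": 30},{"dp": [-20,-80,-150],"yaw": 40},{"dp": [-20,-100,-150],"yaw": 50},{"dp": [-20,-100,-150],"yaw": 60},{"dp": [-20,-100,-150],"yaw": 70},{"dp": [-20,-100,-150],"yaw": 80},{"dp": [-20,-100,-150],"yaw": 90},{"dp": [-20,-100,-150],"yaw": 90}], fingers=0.2)

```text
clock: 7.82
eef_pos: [417.6, -96.7, 306.2]
tcp_rot: [3.141, 0.0, 1.032]
contact_force: [-0.1, -0.6, 0.2]
opening: 0.602
grasp_force: 0.0
```

Run:
```python
from fit import *
c=np.zeros((440,800,3),np.uint8)
t=r.grab_frame("top")[:,:,::-1]; s=r.grab_frame("side")[:,:,::-1]
cv2.imwrite("pics/t3raw.png",t);cv2.imwrite("pics/s3raw.png",s)
c[:400,:400]=cv2.resize(t[160:260,190:290],None,fx=4,fy=4,interpolation=3); c[:400,400:]=cv2.resize(s[170:270,180:280],None,fx=4,fy=4,interpolation=3)
cv2.imwrite("pics/c3.png",c); dp([])
```

```text
clock 7.925 F [ 1.2 -0.2 -0.6] eef [418. -97. 306.] yaw 1.035 open 0.61 tip 8.0
```

View pics/c3.png

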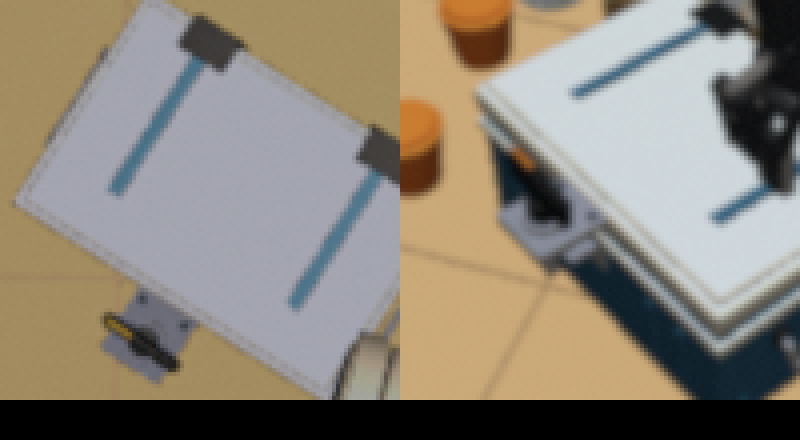

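The lid is shut on the seal. In the top crop the handle centre is near (141,342), full-image (225,245.5), with its ends at (104,315) and (178,370); in the side crop it is near (540,183). I'll localise it now.

Run:
```python
from fit import *
T=lambda x,y:np.array((x/4+190-.4,y/4+160-.4)); S=lambda x,y:np.array(((x-400)/4+180-.4,y/4+170-.4))
def onz(n,uv,z): return least_squares(lambda q:proj(n,(q[0],q[1],z))[0]-uv,[450,100]).x
for e in((104,315),(178,370),(141,342)): print("top",e,onz("top",T(*e),189).round(1))
R=least_squares(lambda q:np.r_[proj("top",q)[0]-T(141,342),proj("side",q)[0]-S(540,183)],[450,100,185]);print(R.x.round(1),R.fun.round(1))
# lid front edge top corners shut z~154 for yaw & position
L=onz("top",T(15,203),154);Rr=onz("top",T(335,398),154);print(L,Rr,np.arctan2(*(L-Rr)[::-1]))
a=onz("top",T(104,315),189)-onz("top",T(178,370),189);print("bar",np.arctan2(a[1],a[0]),np.hypot(*a))
yh=(L-Rr)/np.linalg.norm(L-Rr); print("handle pred",L-152*yh-36*np.array([yh[1],-yh[0]]))
dp([(R.x[0],R.x[1],250)])
```

```text
top (104, 315) [472.2 140.4]
top (178, 370) [430.6  81.5]
top (141, 342) [451.8 110.9]
[451.2 112.3 183.7] [-0.3  0.1  0.3 -0. ]
[559.38555282 217.69691866] [409.08960413 -41.97694027] 1.0461203996977826
bar 0.9549934490351509 72.10336042881976
handle pred [452.08629745 104.17656896]
clock 7.925 F [ 1.2 -0.2 -0.6] eef [418. -97. 306.] yaw 1.035 open 0.61 tip 8.0
[451. 112. 250.] -> [197. -78.  56.]
```

Emit:
carry_out(targets=[{"dp": [50,-20,0],"yaw": 0},{"dp": [100,-40,10],"yaw": 2},{"dp": [150,-60,20],"yaw": 5},{"dp": [185,-74,30],"yaw": 5},{"dp": [196,-78,50],"yaw": 5},{"dp": [196,-78,80],"yaw": 5},{"dp": [196,-78,100],"yaw": 5},{"dp": [196,-78,100],"yaw": 5}])

```text
clock: 8.93
eef_pos: [450.4, 111.5, 205.1]
tcp_rot: [-3.14, 0.002, 0.947]
contact_force: [0.1, -0.3, 0.8]
opening: 0.596
grasp_force: 0.0
```

Run:
```python
from fit import *
dp([(451.5,111,173)])
cv2.imwrite("pics/s4.png",cv2.resize(r.grab_frame("side")[150:250,165:295,::-1],None,fx=5,fy=5,interpolation=3))
```

```text
clock 8.925 F [ 0.1 -0.3  0.8] eef [450. 111. 205.] yaw 0.947 open 0.6 tip 8.0
[452. 111. 173.] -> [ 0.  1. 32.]
```

View pics/s4.png

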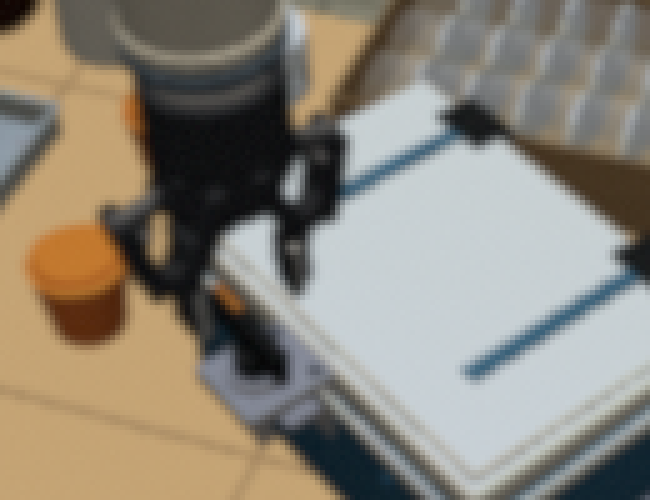

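The fingers straddle the bar, which runs from about (230,295) to (280,370). I'll descend and grip.

Emit:
carry_out(targets=[{"dp": [0,1,10],"yaw": 0},{"dp": [0,1,20],"yaw": 0},{"dp": [0,1,28],"yaw": 0},{"dp": [0,1,32],"yaw": 0},{"dp": [0,1,32],"yaw": 0}])

```text
clock: 9.6
eef_pos: [452.0, 111.0, 174.0]
tcp_rot: [-3.141, 0.001, 0.944]
contact_force: [0.3, 0.2, 0.5]
opening: 0.601
grasp_force: 0.0
```

Emit:
carry_out(targets=[{"dp": [0,0,0],"yaw": 0},{"dp": [0,0,0],"yaw": 0},{"dp": [0,0,0],"yaw": 0},{"dp": [0,0,0],"yaw": 0},{"dp": [0,0,0],"yaw": 0},{"dp": [0,0,0],"yaw": 0}], fingers=-1, grip_force=45)

```text
clock: 10.35
eef_pos: [451.2, 112.0, 174.5]
tcp_rot: [-3.139, -0.0, 0.943]
contact_force: [-5.2, 6.4, 3.8]
opening: 0.119
grasp_force: 47.0
```

Emit:
carry_out(targets=[{"dp": [0,-1,0],"yaw": 5},{"dp": [0,-1,0],"yaw": 10},{"dp": [0,-1,0],"yaw": 15},{"dp": [0,-1,0],"yaw": 20},{"dp": [0,-1,0],"yaw": 25},{"dp": [0,-1,1],"yaw": 30},{"dp": [0,-1,1],"yaw": 35},{"dp": [0,-1,1],"yaw": 40},{"dp": [0,-1,1],"yaw": 40}])

```text
clock: 11.48
eef_pos: [450.7, 112.4, 173.7]
tcp_rot: [-3.14, 0.001, 0.244]
contact_force: [-4.4, 4.7, 6.6]
opening: 0.119
grasp_force: 47.1
```

Run:
```python
from fit import *
dp([]); s=r.sense();print(s["wrist_torque"],s["qpos"])
```

```text
clock 11.475 F [-4.4  4.7  6.6] eef [451. 112. 174.] yaw 0.244 open 0.12 tip 8.0
[ 0.77458645  0.99444749 -0.02262584] [0.24000356 0.18580098 2.02994186 0.00216672 0.92670453 1.56547047]
```

Emit:
carry_out(targets=[{"dp": [0,0,0],"yaw": 5},{"dp": [0,0,1],"yaw": 10},{"dp": [0,0,1],"yaw": 15},{"dp": [0,0,2],"yaw": 20},{"dp": [0,0,2],"yaw": 25},{"dp": [0,0,3],"yaw": 30},{"dp": [0,0,3],"yaw": 35},{"dp": [0,0,4],"yaw": 40},{"dp": [0,0,4],"yaw": 44},{"dp": [0,0,4],"yaw": 44}])

```text
clock: 12.72
eef_pos: [450.3, 113.1, 170.4]
tcp_rot: [-3.14, 0.003, -0.524]
contact_force: [-9.2, 8.6, 16.1]
opening: 0.121
grasp_force: 48.5
```

Run:
```python
from fit import *
dp([]); s=r.sense();print(s["wrist_torque"],s["qpos"])
```

```text
clock 12.725 F [-9.2  8.6 16.1] eef [450. 113. 170.] yaw -0.524 open 0.12 tip 8.0
[ 1.29562618  1.7099412  -0.09984335] [0.24067852 0.19053181 2.03318812 0.00377467 0.91904328 2.33310966]
```

Emit:
carry_out(targets=[{"dp": [0,0,-1],"yaw": 2},{"dp": [0,0,-1],"yaw": 4},{"dp": [0,0,-1],"yaw": 6},{"dp": [0,0,-1],"yaw": 6}])

```text
clock: 13.22
eef_pos: [450.4, 113.0, 171.1]
tcp_rot: [-3.141, 0.002, -0.625]
contact_force: [-7.5, 10.2, 11.5]
opening: 0.118
grasp_force: 72.2
```

Run:
```python
from fit import *
dp([]); s=r.sense();print(s["wrist_torque"],s["qpos"][5])
```

```text
clock 13.225 F [-7.5 10.2 11.5] eef [450. 113. 171.] yaw -0.625 open 0.12 tip 8.0
[1.64531695 1.55028147 1.62977752] 2.435159436778007
```

Emit:
carry_out(targets=[{"dp": [0,0,0],"yaw": -2},{"dp": [0,0,0],"yaw": -2},{"dp": [0,0,0],"yaw": -2},{"dp": [0,0,0],"yaw": -2}], fingers=0)

```text
clock: 13.72
eef_pos: [451.3, 111.5, 170.2]
tcp_rot: [3.141, 0.0, -0.592]
contact_force: [-0.2, 0.7, 0.3]
opening: 0.501
grasp_force: 0.0
```

Emit:
carry_out(targets=[{"dp": [0,0,-15],"yaw": 0},{"dp": [0,0,-40],"yaw": 0},{"dp": [0,0,-90],"yaw": 0},{"dp": [0,30,-130],"yaw": 0},{"dp": [0,75,-150],"yaw": 0},{"dp": [0,120,-150],"yaw": 0},{"dp": [0,160,-150],"yaw": 0},{"dp": [0,160,-150],"yaw": 0}])

```text
clock: 14.72
eef_pos: [360.9, -22.6, 321.4]
tcp_rot: [-3.141, -0.001, -0.595]
contact_force: [-0.2, -0.4, -0.8]
opening: 0.503
grasp_force: 0.0
```

Run:
```python
from fit import *
dp([])
c=np.zeros((400,800,3),np.uint8)
t=r.grab_frame("top")[:,:,::-1]; s=r.grab_frame("side")[:,:,::-1]
c[:,:400]=cv2.resize(t[160:260,190:290],None,fx=4,fy=4,interpolation=3); c[:,400:]=cv2.resize(s[170:270,180:280],None,fx=4,fy=4,interpolation=3)
cv2.imwrite("pics/c5.png",c)
```

```text
clock 14.725 F [-0.2 -0.4 -0.8] eef [361. -23. 321.] yaw -0.595 open 0.5 tip 8.0
```

View pics/c5.png

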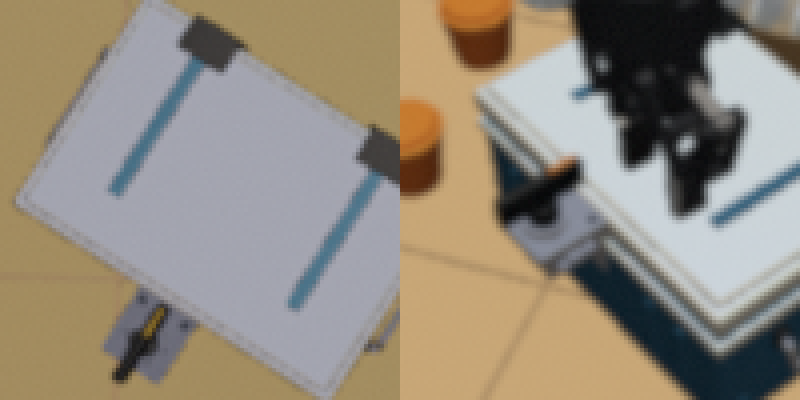

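The bar now lies square to the hinge, from (120,378) to (165,308). The torque rose sharply at the end of the turn, so it is at its stop. The lid is flat and the gripper is clear, so I'm handing the job in.

```bash
python3 -c "
from rig import r
print(r.sign_off())"
```

```text
the job is handed in; nothing more can be done
None
```

The lid is shut on its seal and the wing handle is turned clockwise to its stop, square to the hinge; I handed the job in at about 15 s with the gripper clear of everything, and the sign-off call returned no verdict.

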